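# Free the sagging bolt and hold the track gate ajar

## Robot

A 6-joint arm with a two-finger parallel gripper is mounted at the origin on the work surface. World frame = base frame: x ahead of the robot, y to its left, z up, the work surface at z = 0. Lengths are in mm, angles in rad, forces in N, time in s.
With the tool pointing down it reaches from about 300 to 775 mm from the base axis. Payload 14.6 kg.
Tool frame: the origin (TCP) lies between the finger pads; the fingertips stand 19 mm ahead of it and the grasp point (between the pads) is the TCP; x points along the fingers, y is the direction in which the jaws open and shut, and the axes are right-handed (so a half turn about x gives the same grasp; the last joint's range is limited). The gripper opens to 94 mm and grips with 3 to 60 N. Pads are 16 mm wide; open, the fingers measure 119 mm over their backs; the gripper's body (75 mm by 177 mm) begins 78 mm behind the grasp point.
Start: joints at [-1.224, 0.3, 1.521, -0, 1.321, -0.067], TCP at [221.142, -503.573, 224.446] pointing down, gripper open.
Joint ranges: [-3.03, 3.03], [-0.79, 2.21], [0.23, 2.52], [-1.04, 4.18], [0, 3.07], [-2.55, 2.55]. Speed limits (rad/s): [2.22, 2.22, 2.57, 3.14, 3.14, 3.14].

## Interface

Orientations are given as [roll, pitch, yaw] about the fixed x, y, z axes, in that order (R = Rz(yaw) Ry(pitch) Rx(roll)).
In Python, from cell import manip gives the robot as it stands.
- The arm moves only by the tool jog_arm, never from a script. Its argument "series" is one flat list of numbers, 7 for each row, row after row: the turn, a rotation vector about the world's x, y, z in rad, then the shift along the world's x, y, z in m, then the opening, from -1 (shut) to 1 (fully open). A call has 1 to 20 rows; each row is the pose to reach, as a shift and turn from the pose commanded when the call began; what a row does not reach only later rows make up. A row lasts 1/8 s, in which the tool goes at most 62.5 mm and 10.7 degrees, less where a joint would pass 70% of its speed; a pose out of reach is approached as far as the arm can. A call with a gripper value outside its range is refused whole. The fingers move at their own pace and stop on an object; "squeeze" is the grip in N (left out, the last holds). Time passes only in rows, so rows that repeat a pose let the fingers close. It gives the time, the measured TCP pose, the force and the opening at its end, in the units of the state.
- manip.read_state(): the state, without advancing time (a new reading comes with each control period).
- manip.camera(name): name is "scene" or "top" or "wrist"; returns a dict with "color" (480x640x3 uint8, blue, green, red), "range_z" (480x640 float32, mm along the optical axis (not along the pixel's ray), 0 where there is no reading), "fx", "fy", "cx", "cy" (pixels), "D" ([k1, k2, p1, p2, k3] as OpenCV has them; the pictures are not rectified), "pose" (4x4, takes a point from camera to world coordinates); the wrist camera has in their place "mount" (4x4, takes a point from camera to tool coordinates, whose origin is the TCP and whose axes are the tool frame's). Camera axes: x right, y down, z forward; pixel columns grow to the right and rows downward; lengths in mm; the calibration is good to about 2 mm. A picture is of the moment at which its call begins: read the wrist's pose just before it.
- manip.sign_off(): hands the job in, once; it reports no verdict.
The state is a dict: "clock": time; "joints": joint angles; "qd": joint speeds; "effort": joint torques, N m; "eef_pos": TCP position; "eef_rot": TCP orientation; "wrist_force": force on the tool from outside, world axes, zero at the start; "moment": the same for the moment, N m; "finger_gap": finger opening in mm.
Only numpy, scipy, OpenCV 4.12 (cv2) and the standard library are available. Lean on these libraries where they do the work, as an engineer would, in place of code of your own. Each camera call takes 0.05 s, during which the arm holds its last target.

## Task

The little wooden gate across the delivery track is bolted shut: its bolt sags, and the beak under its nose is caught behind the bent-up lip of the keeper. Take the bolt by its upright knob, lift it so that the beak rides over the lip while you pull the bolt back out of the keeper without forcing it, then swing the gate towards the robot until its free end stands about 10 cm open. The gate springs shut by itself, so finish while still holding it there with the fingers, steady and with the bolt drawn; leave the trolley, jar, mug and pitcher where they stand.

Things in the scene. Friction and masses are not known exactly. Their poses are not given: they have to be found in the camera images.
- frame: Fixed wooden gate frame on the counter: hinge post (190 mm high) and lower keeper post (130 mm), the gate leaf between them. Origin on the counter under the middle of the gate. Its y axis runs along the shut gate from the keeper post (y = -165 mm) to the hinge post (y = +255 mm); -x points to the side the gate opens to (the robot's side); z up.
- knob (a point): Centre of the bolt's upright steel knob, a cylinder 24 mm in diameter on the gate's centre plane. Its flat top is 22 mm above this point, the rod it stands on (12 mm thick, along the gate) has its upper side 16 mm below; nothing else within 25 mm of the knob is higher than the rod. Pivot 160 mm behind the knob, nose 135 mm ahead. Its z axis leans 0.05 rad to the keeper while the bolt hangs.
- nose (a point): Underside of the beak at the bolt's nose: a steel block 20 mm wide across the gate, 16 mm along the bolt, 28 mm high, whose beak reaches 12 mm below the rod. This point is the middle of its underside.
- lip (a point): Middle of the top edge of the keeper's bent-up lip: a steel strip 34 mm wide, 4 mm thick, across the bolt's path on the keeper post. The hanging beak reaches 12 to 13 mm below this edge and must go over it. Two upright cheeks 31 mm apart, 37 mm higher than the lip, flank the nose, so the gate cannot swing until the nose is out.
- hinge (a point): Point on the gate's vertical hinge axis, 190 mm above the counter, 225 mm from the frame's origin along the frame's +y. The knob goes round this axis when the gate swings.
- free_end (a point): Top of the gate leaf's free end, 353 mm from the hinge axis, 130 mm above the counter.
- bolt (a joint): How far the bolt is drawn, in m, sliding along the leaf towards the hinge (the frame's +y while the gate is shut). 0 = fully home, stop at 0.070; starts at 0 to 0.008. Unlifted, the beak meets the lip at about 0.013; the nose has left lip and cheeks at 0.034, best drawn 0.045 or more. About 1.5 N of friction; stays where it is left.
- bolt_lift (a joint): Tilt of the bolt about its rear pivot, in rad: about 0 = hanging, upper stop 0.11 (knob raised 17 mm). The pivot is 160 mm behind the knob, so 0.01 rad is 1.6 mm at the knob and 3 mm at the nose. The beak clears the lip from about 0.042 (knob raised 7 to 8 mm). It falls back by its own weight (about 0.25 kg).
- gate (a joint): Opening of the gate in rad: 0 = shut (a stop), grows as the free end swings towards the robot (to the frame's -x), stop at 1.2. The free end stands 0.353 m x sin(opening) out: 10 cm is 0.29 rad. A spring closes it with about 0.7 N m at 0 and 0.9 N m at 0.3 rad.
- leaf: The gate leaf with all it carries (bolt included): wood, 346 mm long, 28 mm thick, top at 130 mm, with an open fork guide and a barrel for the bolt on its top rail. Origin on the hinge axis at the counter; its -y axis runs along the leaf to the free end.
- bolt_rod: The steel bolt: rod, knob and beaked nose. Origin at its rear pivot, 170 mm above the counter; -y runs along the rod to the nose.
- keeper: The steel keeper on the keeper post (base, bent lip, two cheeks). Its origin and axes are those of the frame.
- trolley: Bystander: small wooden drinks trolley with a lidded paper cup, 150 x 110 x 111 mm, on the track behind the gate; origin under its centre.
- jar: Bystander: round white jar with a wooden cap, 64 mm in diameter, 100 mm high; origin under its centre.
- mug: Bystander: white mug, 76 mm across, 85 mm high; origin under its centre.
- pitcher: Bystander: steel milk pitcher, 72 mm across, 100 mm high; origin under its centre.

How it is judged:
By the outcome, as a careful person would: the job done as asked, in the order asked, and still so for the second after the job is handed in, while the arm keeps its last pose, push and grip.
It also fails if it takes over 35 s, if anything falls off the work surface, if the arm or the gripper's body presses on something with over 40 N, if the wrist force passes 120 N, or if a joint passes its speed limit or range.

## Working session

There is one attempt and no reset: what is moved stays moved. The work goes in short steps, Python scripts to look and compute and a tool call to move; the robot and the scene stay as the last step left them, time stands still between calls to the robot, and variables do not carry over. Pictures are saved under pics/ and viewed, and the job is handed in when it is done.

Besides the shell and the picture viewer there is one more tool, called after "Request:" as name(argument=value, ...) on one line, values as JSON. jog_arm: Moves the arm, as the interface text tells. Its arguments: {"type":"object","properties":{"series":{"type":"array","items":{"type":"number"}},"squeeze":{"type":"number"}},"required":["series"]}

```bash
mkdir -p pics; python3 - <<'E'
from cell import manip
import cv2,numpy as np
s=manip.read_state(); print(s)
for n in ["scene","top"]:
    c=manip.camera(n); cv2.imwrite(f"pics/{n}0.png",c["color"]); np.savez(f"{n}0.npz",**{k:np.array(v) for k,v in c.items()})
    print(n,c["fx"],c["fy"],c["cx"],c["cy"],c["D"],c["pose"])
E
```

```text
{'clock': 0.0, 'joints': array([-1.22362781e+00,  3.00501037e-01,  1.52161059e+00, -1.69423815e-05,
        1.32071767e+00, -6.66383420e-02]), 'qd': array([ 2.12701807e-03, -4.25030763e-05,  2.17198766e-04, -8.35174181e-04,
       -1.07544452e-04,  1.84648337e-03]), 'effort': array([ 9.95276991e-05, -5.31810737e+01, -3.52738774e+01,  7.08598411e-02,
        2.44068395e-02, -1.11511808e-04]), 'eef_pos': array([ 221.04013221, -503.3466855 ,  223.85742104]), 'eef_rot': array([-1.62416551,  1.56955958,  1.93123821]), 'wrist_force': array([0.19100638, 0.45226968, 0.05526999]), 'moment': array([-0.02658924, -0.00189319, -0.01547605]), 'finger_gap': 93.85447511462878}
scene 596.9641096415302 596.9641096415302 323.73888238108964 241.24027593570216 [0.06641499 0.         0.         0.         0.        ] [[ 3.30547990e-01  6.43105875e-01 -6.90762521e-01  1.43172769e+03]
 [ 9.43775807e-01 -2.29131956e-01  2.38297655e-01 -3.21470793e+02]
 [-5.02514551e-03 -7.30693767e-01 -6.82686874e-01  9.93247333e+02]
 [ 0.00000000e+00  0.00000000e+00  0.00000000e+00  1.00000000e+00]]
top 562.7734847642382 562.7734847642382 319.6056072097504 242.07480289965937 [-0.08310926  0.          0.          0.          0.        ] [[-2.97076115e-02 -9.98719487e-01  4.09492968e-02  5.09152845e+02]
 [-9.99446378e-01  3.02932932e-02  1.37569529e-02 -1.97166096e+01]
 [-1.49798259e-02 -4.05179402e-02 -9.99066515e-01  1.43844956e+03]
 [ 0.00000000e+00  0.00000000e+00  0.00000000e+00  1.00000000e+00]]
```

View pics/scene0.png

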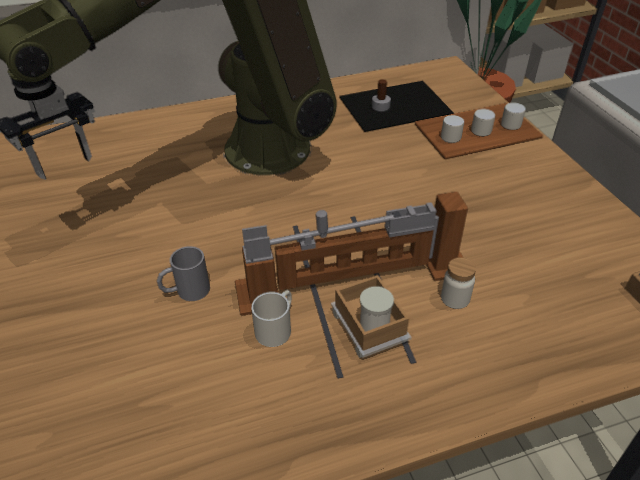

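View pics/top0.png

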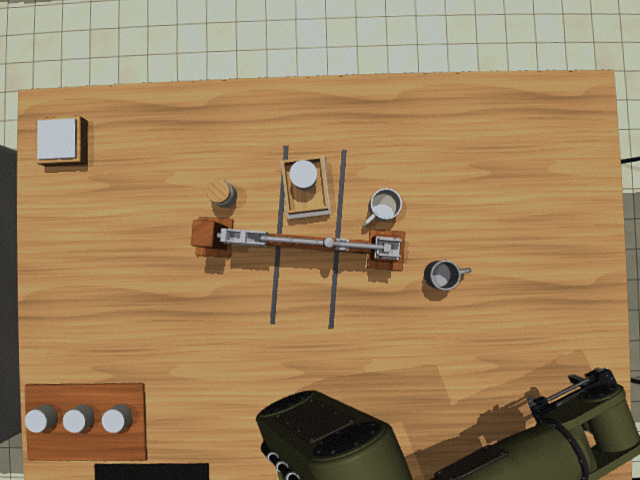

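The scene view shows the gate with its knob at about (321,222) and the keeper at (257,243). In the top view the knob is at about (329,242), the keeper at (388,247) and the hinge post at (205,233). Next I measure with depth.

```bash
cat > h.py <<'E'
import numpy as np,cv2
def cloud(c,pose=None):
    K=np.array([[c["fx"],0,c["cx"]],[0,c["fy"],c["cy"]],[0,0,1]],float)
    u,v=np.meshgrid(np.arange(640.),np.arange(480.))
    p=cv2.undistortPoints(np.stack([u,v],-1).reshape(-1,1,2),K,np.array(c["D"],float)).reshape(480,640,2)
    z=np.array(c["range_z"],float)
    P=np.stack([p[...,0]*z,p[...,1]*z,z],-1)
    T=np.array(c["pose"] if pose is None else pose,float)
    W=P@T[:3,:3].T+T[:3,3]; W[z==0]=np.nan
    return W
def proj(c,X,pose=None):
    K=np.array([[c["fx"],0,c["cx"]],[0,c["fy"],c["cy"]],[0,0,1]],float)
    T=np.linalg.inv(np.array(c["pose"] if pose is None else pose,float))
    X=np.atleast_2d(X)@T[:3,:3].T+T[:3,3]
    return cv2.projectPoints(X,np.zeros(3),np.zeros(3),K,np.array(c["D"],float))[0].reshape(-1,2)
E
python3 - <<'E'
from h import *
for n,r in [("top",(180,200,420,280)),("scene",(230,180,480,320))]:
    c=dict(np.load(f"{n}0.npz")); W=cloud(c)
    x0,y0,x1,y1=r
    im=cv2.resize(c["color"][y0:y1,x0:x1],None,fx=3,fy=3,interpolation=cv2.INTER_CUBIC); cv2.imwrite(f"pics/{n}_crop.png",im)
    S=W[y0:y1,x0:x1].reshape(-1,3)
    S=S[np.isfinite(S).all(1)]
    tab=S[S[:,2]<8]; print(n,"table z",np.median(tab[:,2]))
    hi=S[(S[:,2]>177)]; 
    for y in np.arange(-300,300,20):
        m=hi[(hi[:,1]>=y)&(hi[:,1]<y+20)]
        if len(m): print(y,len(m),np.round(np.median(m,0)),np.round(m.max(0)),np.round(m.min(0)))
c=dict(np.load("top0.npz")); W=cloud(c)
print(np.round(W[236:250,322:337,2]))
E
```

```text
top table z 0.2352276281194463
-200 6 [ 559. -181.  185.] [ 560. -180.  188.] [ 524. -184.  178.]
-180 35 [ 558. -169.  185.] [ 563. -160.  191.] [ 524. -180.  177.]
-160 34 [ 545. -150.  186.] [ 563. -141.  189.] [ 525. -159.  178.]
-140 14 [ 530. -136.  186.] [ 566. -131.  190.] [ 528. -139.  180.]
-40 55 [559. -26. 212.] [570. -21. 216.] [547. -32. 189.]
-20 42 [557. -16. 211.] [568. -10. 216.] [547. -19. 179.]
100 7 [571. 113. 178.] [585. 119. 182.] [569. 107. 177.]
120 39 [577. 133. 178.] [588. 138. 185.] [560. 121. 177.]
140 32 [573. 145. 179.] [590. 159. 184.] [561. 140. 177.]
160 82 [580. 171. 181.] [594. 179. 189.] [564. 160. 177.]
180 25 [569. 190. 179.] [594. 199. 183.] [567. 180. 177.]
200 73 [583. 213. 182.] [597. 219. 187.] [569. 202. 177.]
220 83 [592. 237. 187.] [615. 240. 196.] [559. 220. 178.]
240 248 [586. 250. 190.] [618. 260. 197.] [557. 240. 179.]
260 232 [589. 270. 191.] [619. 280. 197.] [559. 260. 184.]
280 35 [580. 282. 189.] [616. 287. 193.] [560. 280. 184.]
scene table z -0.6063745879734483
-200 32 [ 561. -184.  183.] [ 566. -180.  188.] [ 525. -189.  177.]
[... 1323 characters left out ...]
. 213. 211. 208. 215. 212. 210. 209. 209. 162. 128.
  144.]
 [168. 203. 213. 214. 214. 210. 213. 213. 213. 211. 214. 208. 161. 160.
  167.]
 [166. 196. 216. 213. 211. 214.  nan 214. 212. 216. 212. 216. 168. 164.
  167.]
 [165. 190. 214. 211. 214. 204. 213. 210. 214. 213. 212. 212. 163. 161.
  167.]
 [167. 180. 206. 216. 211. 210. 212. 213. 209. 211. 209. 207. 173. 166.
  164.]
 [131. 130. 186. 209. 207. 213. 212. 208. 210. 212. 213. 162. 164. 160.
  163.]
 [131. 133. 131. 189. 208. 212. 206. 209. 214. 212. 134. 132. 134. 128.
  138.]
 [130. 124. 129. 130. 130. 179. 189. 131. 128. 131. 127. 129. 125. 133.
  143.]
 [127. 127. 130. 130. 131. 128. 131. 125. 132. 130. 129. 130. 129. 131.
  142.]]
```

```bash
python3 -c "
import cv2
a=cv2.imread('pics/top_crop.png');print(a.shape)
b=cv2.imread('pics/scene_crop.png');print(b.shape)"
```

```text
(240, 720, 3)
(420, 750, 3)
```

View pics/top_crop.png

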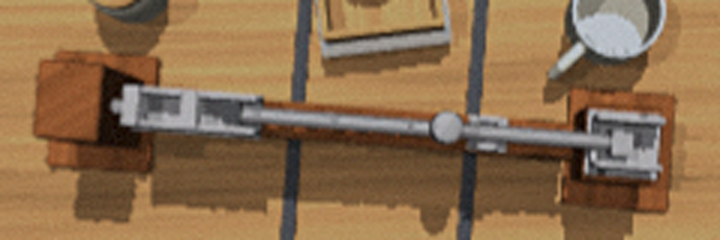

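View pics/scene_crop.png

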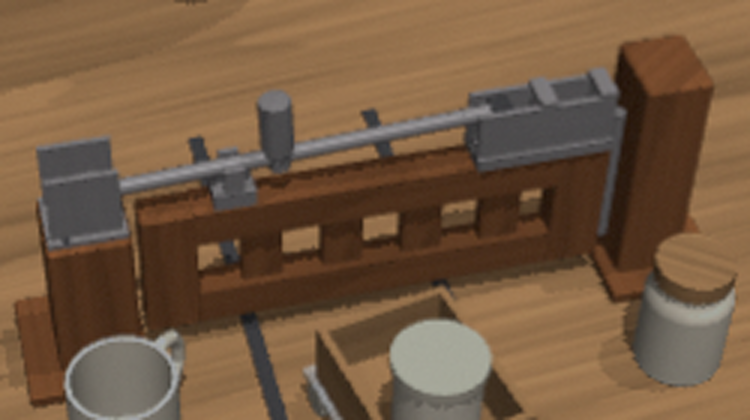

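```bash
python3 - <<'E'
from h import *
from cell import manip
from scipy.spatial.transform import Rotation as R
s=manip.read_state(); Rt=R.from_euler('xyz',s["eef_rot"]); print(np.round(Rt.as_matrix(),3))
for n in ["top","scene"]:
    c=dict(np.load(f"{n}0.npz")); W=cloud(c).reshape(-1,3); W=W[np.isfinite(W).all(1)]
    k=W[(abs(W[:,0]-560)<25)&(abs(W[:,1]+24)<25)&(W[:,2]>206)]
    lo,hi=np.percentile(k,[3,97],axis=0)
    print(n,"knob top",len(k),k.mean(0).round(1),((lo+hi)/2).round(1))
    # rod between knob and barrel
    r=W[(W[:,1]>-8)&(W[:,1]<100)&(abs(W[:,0]-565)<20)&(W[:,2]>155)&(W[:,2]<190)]
    p=np.polyfit(r[:,1],r[:,0],1); print(" rod x=",p, "z",np.polyfit(r[:,1],r[:,2],1),len(r))
    q=W[(W[:,1]>232)&(W[:,1]<300)&(abs(W[:,0]-590)<40)&(W[:,2]>184)]
    rect=cv2.minAreaRect(q[:,:2].astype(np.float32)); print(" post",rect)
    q=W[(W[:,1]>-200)&(W[:,1]<-130)&(abs(W[:,0]-545)<40)&(W[:,2]>174)]
    print(" cheeks",cv2.minAreaRect(q[:,:2].astype(np.float32)))
E
```

```text
[[-0.     0.402 -0.916]
 [ 0.001 -0.916 -0.402]
 [-1.    -0.001 -0.   ]]
top knob top 84 [558.  -22.2 211.7] [558.  -22.2 211.4]
 rod x= [1.05612740e-01 5.60532154e+02] z [6.28097558e-02 1.66740764e+02] 256
 post ((587.7598266601562, 259.0608825683594), (48.688270568847656, 60.011009216308594), 84.55657196044922)
 cheeks ((544.0401611328125, -157.70794677734375), (49.55678939819336, 39.16291809082031), 84.217529296875)
scene knob top 86 [563.  -27.3 211. ] [561.1 -27.1 210.8]
 rod x= [1.04322084e-01 5.65984783e+02] z [4.89246966e-02 1.65259489e+02] 289
 post ((591.4779663085938, 255.89492797851562), (48.45746612548828, 63.444183349609375), 86.40837097167969)
 cheeks ((545.7366943359375, -161.71719360351562), (49.920265197753906, 46.3885498046875), 83.58011627197266)
```

Request:
jog_arm(series=[0,0,0.15,0.04,0.05,0.03,1,0,0,0.3,0.08,0.1,0.066,1,0,0,0.45,0.12,0.15,0.066,1,0,0,0.6,0.155,0.2,0.066,1,0,0,0.75,0.19,0.25,0.066,1,0,0,0.9,0.225,0.3,0.066,1,0,0,1.0,0.26,0.35,0.066,1,0,0,1.053,0.29,0.4,0.066,1,0,0,1.053,0.32,0.45,0.066,1,0,0,1.053,0.337,0.48,0.066,1,0,0,1.053,0.337,0.48,0.066,1,0,0,1.053,0.337,0.48,0.066,1])

```text
clock: 1.6
eef_pos: [557.8, -24.0, 290.2]
eef_rot: [-1.298, 1.57, -2.972]
wrist_force: [0.4, -0.1, -0.1]
finger_gap: 93.7
```

```bash
python3 - <<'E'
from h import *
from cell import manip
from scipy.spatial.transform import Rotation as R
s=manip.read_state(); print(s["clock"],s["eef_pos"],s["eef_rot"],s["joints"].round(3),s["wrist_force"])
Rt=R.from_euler('xyz',s["eef_rot"]).as_matrix(); print(Rt.round(3))
c=manip.camera("wrist"); cv2.imwrite("pics/wrist1.png",c["color"])
T=np.eye(4);T[:3,:3]=Rt;T[:3,3]=s["eef_pos"]
P=T@np.array(c["mount"]); print(np.array(c["mount"]).round(3))
np.savez("wrist1.npz",pose=P,**{k:np.array(v) for k,v in c.items()})
W=cloud(c,P).reshape(-1,3); W=W[np.isfinite(W).all(1)]
k=W[(abs(W[:,0]-560)<25)&(abs(W[:,1]+24)<25)&(W[:,2]>205)&(W[:,2]<220)]
if len(k):
    lo,hi=np.percentile(k,[2,98],axis=0); print("knob top",len(k),k.mean(0).round(1),((lo+hi)/2).round(1),(hi-lo).round(1))
    print(cv2.minEnclosingCircle(k[:,:2].astype(np.float32)))
    print("pix",proj(c,k.mean(0),P))
r=W[(W[:,1]>-8)&(W[:,1]<100)&(abs(W[:,0]-565)<20)&(W[:,2]>155)&(W[:,2]<190)]
if len(r)>10: print(len(r),np.polyfit(r[:,1],r[:,0],1),np.polyfit(r[:,1],r[:,2],1))
E
```

```text
1.6 [557.83974673 -23.99199192 290.15894262] [-1.29753537  1.5700975  -2.97227312] [-0.108  0.278  1.397 -0.     1.467 -0.005] [ 0.40833589 -0.0992344  -0.14990785]
[[-0.001  0.995 -0.104]
 [-0.    -0.104 -0.995]
 [-1.    -0.001  0.   ]]
[[-1.00000e-03 -2.89000e-01  9.57000e-01 -1.60034e+02]
 [ 1.00000e+00 -2.00000e-03  0.00000e+00  3.00000e-02]
 [ 2.00000e-03  9.57000e-01  2.89000e-01 -8.47850e+01]
 [ 0.00000e+00  0.00000e+00  0.00000e+00  1.00000e+00]]
knob top 1086 [559.1 -23.4 211.4] [559.1 -23.9 209.7] [21.1 20.4  7.3]
((558.993896484375, -24.697265625), 11.879386901855469)
pix [[320.66296406 258.17048999]]
2871 [1.05976373e-01 5.61626311e+02] [5.38449337e-02 1.67115435e+02]
```

View pics/wrist1.png

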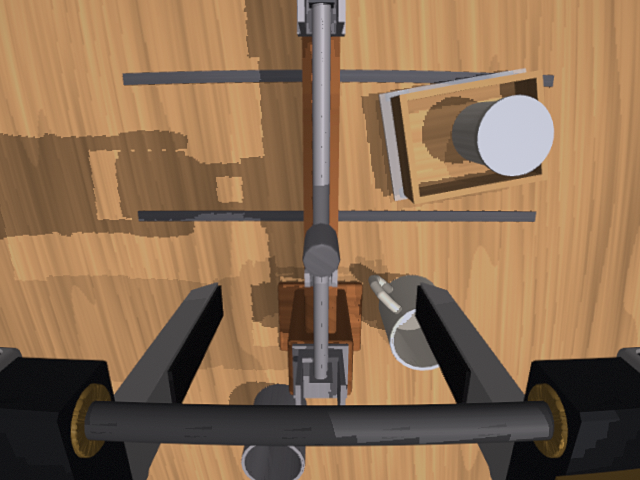

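The wrist view shows the knob centred between the open fingers at (321,258), with the rod running vertically through the picture. The knob top measures (559, -24, 211). I lean the tool 0.05 to match the knob, then descend and close.

Request:
jog_arm(series=[0.02,-0.002,0,0.001,0,-0.02,1,0.05,-0.005,0,0.001,0.0005,-0.04,1,0.05,-0.005,0,0.001,0.0005,-0.06,1,0.05,-0.005,0,0.001,0.0005,-0.075,1,0.05,-0.005,0,0.001,0.0005,-0.088,1,0.05,-0.005,0,0.001,0.0005,-0.097,1,0.05,-0.005,0,0.001,0.0005,-0.097,1,0.05,-0.005,0,0.001,0.0005,-0.097,1], squeeze=15)

```text
clock: 2.65
eef_pos: [559.4, -23.1, 193.9]
eef_rot: [3.131, 1.521, 1.457]
wrist_force: [-1.3, -0.0, 1.1]
finger_gap: 93.8
```

Request:
jog_arm(series=[0,0,0,0,0,0,0.3,0,0,0,0,0,0,-0.2,0,0,0,0,0,0,-0.4,0,0,0,0,0,0,-0.7,0,0,0,0,0,0,-0.9,0,0,0,0,0,0,-0.9,0,0,0,0,0,0,-0.9,0,0,0,0,0,0,-0.9], squeeze=15)

```text
clock: 3.65
eef_pos: [559.2, -23.1, 193.5]
eef_rot: [-3.138, 1.521, 1.47]
wrist_force: [1.1, 0.1, 0.1]
finger_gap: 23.7
```

```bash
cat > look.py <<'E'
from h import *
from cell import manip
import sys
from scipy.spatial.transform import Rotation as R
tag=sys.argv[1]
s=manip.read_state()
Rt=R.from_euler('xyz',s["eef_rot"]).as_matrix()
print(s["clock"],s["eef_pos"].round(1),"F",s["wrist_force"].round(2),"M",s["moment"].round(2),"gap",round(s["finger_gap"],1)); print(Rt.round(3))
c=manip.camera("scene"); np.savez(f"scene_{tag}.npz",**{k:np.array(v) for k,v in c.items()})
cv2.imwrite(f"pics/sc_{tag}.png",cv2.resize(c["color"][150:350,200:480],None,fx=2.5,fy=2.5,interpolation=cv2.INTER_CUBIC))
c=manip.camera("wrist"); cv2.imwrite(f"pics/wr_{tag}.png",c["color"])
T=np.eye(4);T[:3,:3]=Rt;T[:3,3]=s["eef_pos"]
np.savez(f"wrist_{tag}.npz",pose=T@np.array(c["mount"]),**{k:np.array(v) for k,v in c.items()})
E
python3 look.py g
```

```text
3.65 [559.2 -23.1 193.5] F [1.09 0.08 0.13] M [-0.06 -0.11  0.02] gap 23.7
[[ 0.005  0.995 -0.104]
 [ 0.05  -0.104 -0.993]
 [-0.999 -0.    -0.05 ]]
```

View pics/sc_g.png

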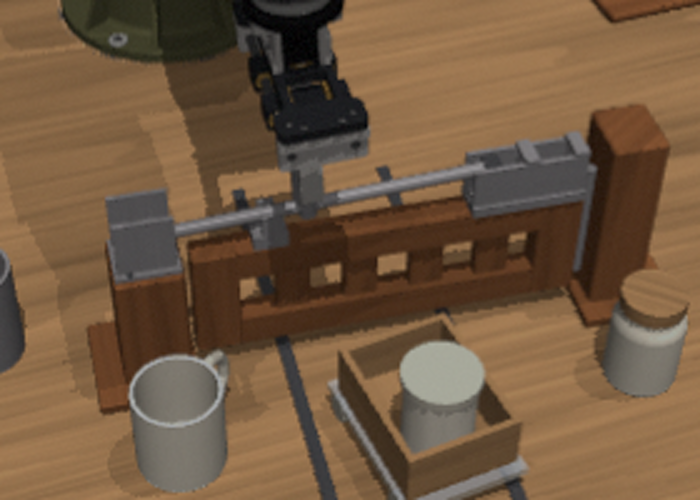

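View pics/wr_g.png

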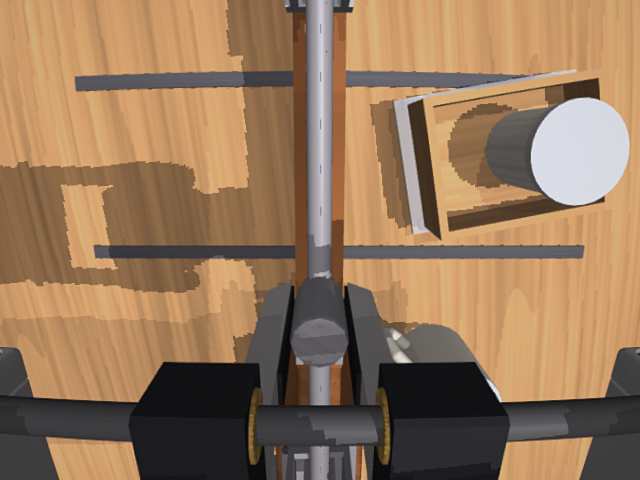

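The fingers hold the knob on both sides: gap 23.7 mm, with low contact forces. Next I lift to about 0.07 rad, rotating the tool along with the bolt.

Request:
jog_arm(series=[0,0,0,0,0,0,-0.9,-0.014,0.0015,0,0,0.0004,0.0022,-0.9,-0.028,0.003,0,0,0.0008,0.0045,-0.9,-0.042,0.0044,0,0.0001,0.0012,0.0067,-0.9,-0.056,0.006,0,0.0001,0.0016,0.009,-0.9,-0.07,0.0073,0,0.0002,0.002,0.0112,-0.9,-0.07,0.0073,0,0.0002,0.002,0.0112,-0.9,-0.07,0.0073,0,0.0002,0.002,0.0112,-0.9], squeeze=25)

```text
clock: 4.75
eef_pos: [559.3, -20.9, 204.5]
eef_rot: [-0.02, 1.551, -1.695]
wrist_force: [0.5, 0.2, -1.1]
finger_gap: 23.7
```

```bash
python3 look.py l
```

```text
4.75 [559.3 -20.9 204.5] F [ 0.53  0.19 -1.11] M [ 0.03 -0.16 -0.03] gap 23.7
[[-0.002  0.995 -0.104]
 [-0.02  -0.104 -0.994]
 [-1.    -0.     0.02 ]]
```

View pics/sc_l.png

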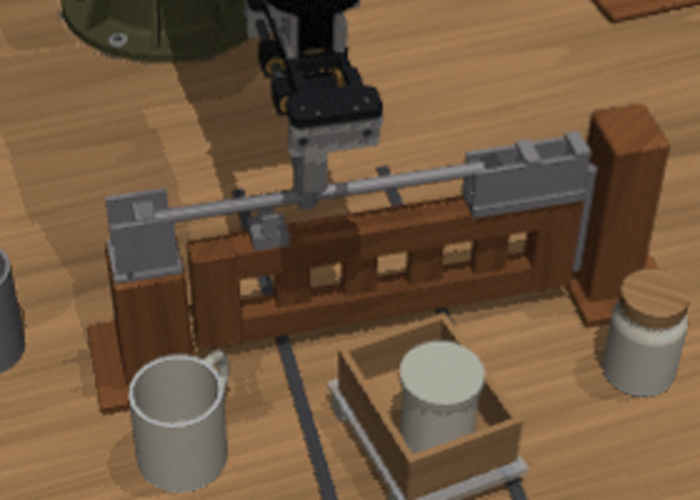

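View pics/wr_l.png

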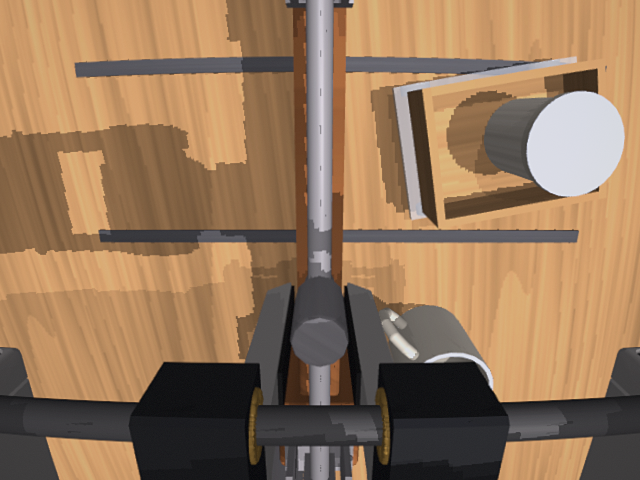

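The bolt is lifted: the nose block now shows above the lip at crop pixel (145,210). I draw it slowly and check the force partway.

Request:
jog_arm(series=[0,0,0,0.0004,0.004,0,-0.9,0,0,0,0.0008,0.008,0,-0.9,0,0,0,0.0013,0.012,0,-0.9,0,0,0,0.0017,0.016,0,-0.9,0,0,0,0.0021,0.02,0,-0.9,0,0,0,0.0021,0.02,0,-0.9])

```text
clock: 5.6
eef_pos: [561.5, -0.5, 204.6]
eef_rot: [-0.015, 1.551, -1.689]
wrist_force: [1.5, 0.9, -1.7]
finger_gap: 23.6
```

Request:
jog_arm(series=[0,0,0,0.0005,0.005,0,-0.9,0,0,0,0.001,0.01,0,-0.9,0,0,0,0.0016,0.015,0,-0.9,0,0,0,0.0021,0.02,0,-0.9,0,0,0,0.0026,0.025,0,-0.9,0,0,0,0.0031,0.03,0,-0.9,0,0,0,0.0034,0.0325,0,-0.9,0,0,0,0.0034,0.0325,0,-0.9])

```text
clock: 6.6
eef_pos: [564.9, 31.9, 204.6]
eef_rot: [-0.011, 1.551, -1.686]
wrist_force: [0.5, 1.5, -3.2]
finger_gap: 23.7
```

```bash
python3 look.py d
```

```text
6.6 [564.9  31.9 204.6] F [ 0.48  1.53 -3.19] M [ 0.28 -0.15 -0.03] gap 23.7
[[-0.002  0.995 -0.103]
 [-0.019 -0.104 -0.994]
 [-1.    -0.     0.02 ]]
```

View pics/sc_d.png

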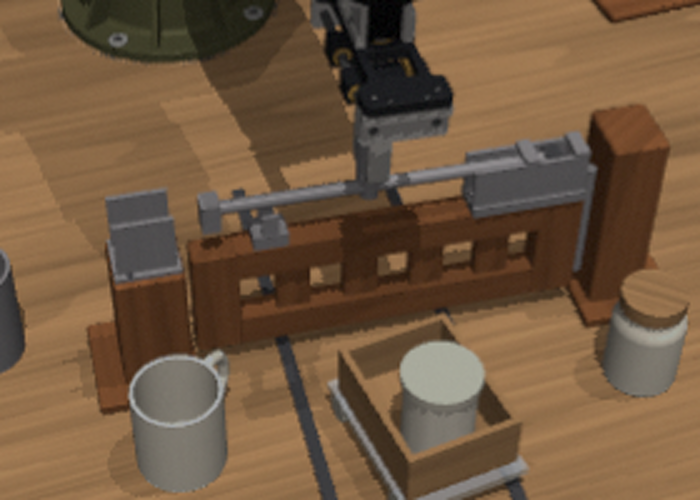

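View pics/wr_d.png

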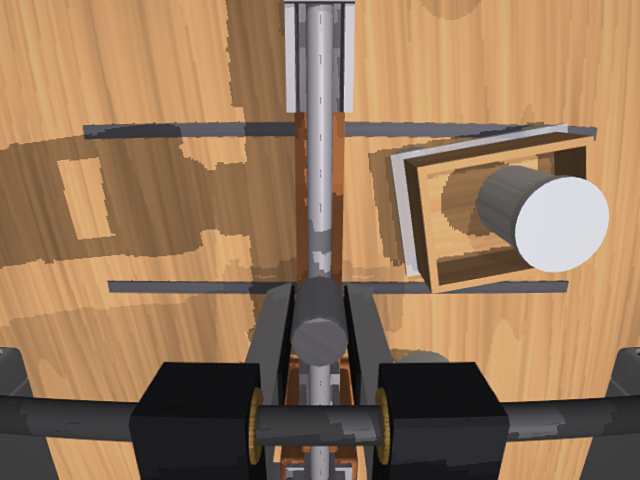

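```bash
python3 - <<'E'
import numpy as np
r=np.array([-21.1,-197.1])
for k in range(1,11):
    a=-0.0288*k; c,s=np.cos(a),np.sin(a)
    print(round(a,4),(np.array([[c,-s],[s,c]])@r-r).round(1))
E
```

```text
-0.0288 [-5.7  0.7]
-0.0576 [-11.3   1.5]
-0.0864 [-16.9   2.6]
-0.1152 [-22.5   3.7]
-0.144 [-28.1   5.1]
-0.1728 [-33.6   6.6]
-0.2016 [-39.    8.2]
-0.2304 [-44.5  10. ]
-0.2592 [-49.8  12. ]
-0.288 [-55.1  14.1]
```

The bolt nose is out: at crop pixel (208,212) it stands clear of the cheeks, which end at about x=180. It has travelled about 53 mm with only 1.5 N along the pull. Now I swing the gate along its arc.

Request:
jog_arm(series=[0,0,-0.0288,-0.0057,0.0007,0,-0.9,0,0,-0.0576,-0.0113,0.0015,0,-0.9,0,0,-0.0864,-0.0169,0.0026,0,-0.9,0,0,-0.1152,-0.0225,0.0037,0,-0.9,0,0,-0.144,-0.0281,0.0051,0,-0.9,0,0,-0.1728,-0.0336,0.0066,0,-0.9,0,0,-0.2016,-0.039,0.0082,0,-0.9,0,0,-0.2304,-0.0445,0.01,0,-0.9,0,0,-0.2592,-0.0498,0.012,0,-0.9,0,0,-0.288,-0.0551,0.0141,0,-0.9,0,0,-0.288,-0.0551,0.0141,0,-0.9,0,0,-0.288,-0.0551,0.0141,0,-0.9,0,0,-0.288,-0.0551,0.0141,0,-0.9], squeeze=30)

```text
clock: 8.32
eef_pos: [509.9, 45.4, 204.7]
eef_rot: [-0.001, 1.55, -1.964]
wrist_force: [3.9, -2.9, -2.4]
finger_gap: 23.5
```

```bash
python3 look.py o; python3 - <<'E'
from cell import manip
import cv2,numpy as np
c=manip.camera("top"); cv2.imwrite("pics/top_o.png",c["color"]); np.savez("top_o.npz",**{k:np.array(v) for k,v in c.items()})
E
```

```text
8.325 [509.9  45.4 204.7] F [ 3.95 -2.88 -2.37] M [-0.56 -1.02 -0.1 ] gap 23.5
[[-0.008  0.924 -0.382]
 [-0.019 -0.382 -0.924]
 [-1.    -0.     0.02 ]]
```

View pics/sc_o.png

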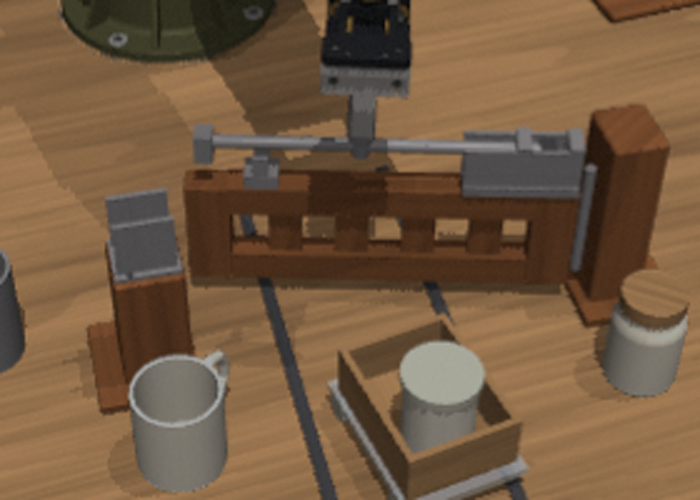

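View pics/wr_o.png

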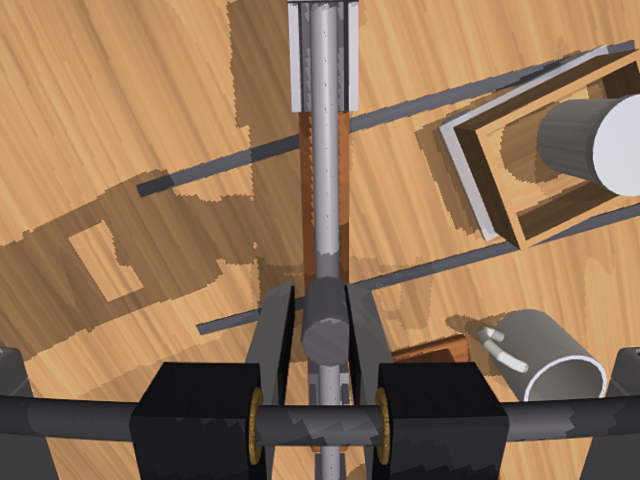

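View pics/top_o.png

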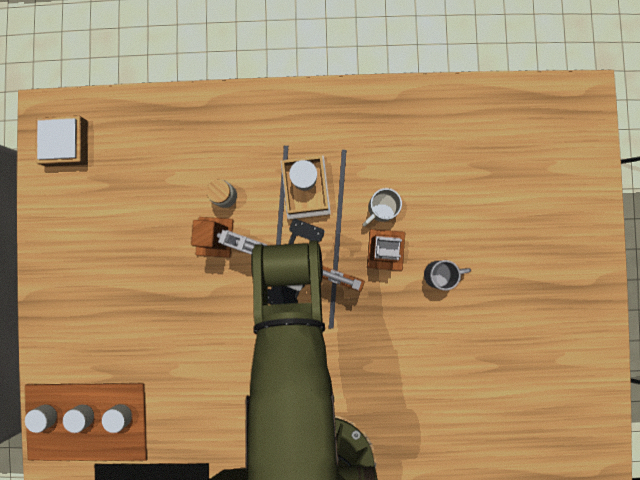

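The gate is open and all the bystanders stand where they were. In the wrist view the knob sits slightly right of centre at (327,335). I measure the opening from the depth images.

```bash
cat > ang.py <<'E'
from h import *
import sys
def leaf(f,pk=None):
    c=dict(np.load(f)); W=cloud(c).reshape(-1,3); W=W[np.isfinite(W).all(1)]
    return W
def fit(P):  # robust line x(y)
    for _ in range(6):
        p=np.polyfit(P[:,1],P[:,0],1); d=P[:,0]-np.polyval(p,P[:,1]); P=P[abs(d)<max(2.5*d.std(),3)]
    return p,len(P),P
H=np.array([586,229.])
for n,f in [("shut top","top0.npz"),("shut scene","scene0.npz"),("shut wr","wrist1.npz"),("open scene","scene_o.npz"),("open top","top_o.npz"),("open wr","wrist_o.npz")]:
    W=leaf(f)
    base=0.105+(0.288 if "open" in n else 0)
    d=np.array([-np.sin(base),-np.cos(base)]); nn=np.array([d[1],-d[0]])
    L=(W[:,:2]-H)@d; o=(W[:,:2]-H)@nn
    m=(abs(o)<26)&(L>25)&(L<360)&(W[:,2]>126)&(W[:,2]<134)   # top rail
    q=W[m]; Lq=L[m]; oq=o[m]
    s=""
    if m.sum()>30:
        a=np.polyfit(Lq,oq,1); s=f"rail n={m.sum()} ang={base-a[0]:.4f} or {base+a[0]:.4f} o@0={a[1]:.1f} L max={np.percentile(Lq,99):.0f}"
    m2=(abs(o)<20)&(L>110)&(L<330)&(W[:,2]>150)&(W[:,2]<186)&(abs(L-198)>25 if "open" in n else abs(L-254)>25)
    if m2.sum()>30:
        a=np.polyfit(L[m2],o[m2],1); s+=f"\n   rod n={m2.sum()} slope {a[0]:.4f} o@0={a[1]:.1f} o@353={np.polyval(a,353):.1f}"
    # free end, leaf face points
    print(n,s, "nn",nn.round(2))
E
python3 ang.py
```

```text
shut top rail n=508 ang=0.1048 or 0.1052 o@0=2.7 L max=350
   rod n=416 slope -0.0021 o@0=1.7 o@353=0.9 nn [-0.99  0.1 ]
shut scene rail n=1095 ang=0.0903 or 0.1197 o@0=-7.5 L max=354
   rod n=545 slope 0.0031 o@0=-5.0 o@353=-3.9 nn [-0.99  0.1 ]
shut wr rail n=4459 ang=0.1040 or 0.1060 o@0=-0.1 L max=350
   rod n=4431 slope 0.0029 o@0=-0.3 o@353=0.7 nn [-0.99  0.1 ]
open scene rail n=1009 ang=0.3993 or 0.3867 o@0=-8.9 L max=352
   rod n=501 slope -0.0193 o@0=-5.6 o@353=-12.5 nn [-0.92  0.38]
open top rail n=166 ang=0.3706 or 0.4154 o@0=-13.5 L max=351
   rod n=213 slope -0.0236 o@0=2.2 o@353=-6.1 nn [-0.92  0.38]
open wr rail n=4079 ang=0.4018 or 0.3842 o@0=-1.3 L max=350
   rod n=5582 slope -0.0211 o@0=-0.1 o@353=-7.5 nn [-0.92  0.38]
```

Request:
jog_arm(series=[0,0,0,-0.001,0.0004,0,-0.9,0,0,0,-0.002,0.0008,0,-0.9,0,0,0,-0.003,0.0012,0,-0.9,0,0,0,-0.004,0.0017,0,-0.9,0,0,0,-0.004,0.0017,0,-0.9,0,0,0,-0.004,0.0017,0,-0.9,0,0,0,-0.004,0.0017,0,-0.9,0,0,0,-0.004,0.0017,0,-0.9], squeeze=40)

```text
clock: 9.48
eef_pos: [506.1, 47.0, 204.8]
eef_rot: [0.032, 1.551, -1.932]
wrist_force: [6.4, -2.3, -1.7]
finger_gap: 23.1
```

```bash
python3 look.py p; sed -i 's/("open wr","wrist_o.npz")\]/("open wr","wrist_o.npz"),("open p wr","wrist_p.npz"),("open p scene","scene_p.npz"),("open q wr","wrist_q.npz"),("open q scene","scene_q.npz")]/; s/^    W=leaf(f)/    import os\n    if not os.path.exists(f): continue\n    W=leaf(f)/' ang.py; python3 ang.py | grep -A1 "open"
```

```text
9.475 [506.1  47.  204.8] F [ 6.37 -2.33 -1.65] M [-0.72 -1.32 -0.47] gap 23.1
[[-0.007  0.924 -0.382]
 [-0.019 -0.383 -0.924]
 [-1.     0.001  0.02 ]]
open scene rail n=1009 ang=0.3993 or 0.3867 o@0=-8.9 L max=352
   rod n=501 slope -0.0193 o@0=-5.6 o@353=-12.5 nn [-0.92  0.38]
open top rail n=166 ang=0.3706 or 0.4154 o@0=-13.5 L max=351
   rod n=213 slope -0.0236 o@0=2.2 o@353=-6.1 nn [-0.92  0.38]
open wr rail n=4079 ang=0.4018 or 0.3842 o@0=-1.3 L max=350
   rod n=5582 slope -0.0211 o@0=-0.1 o@353=-7.5 nn [-0.92  0.38]
open p wr rail n=4103 ang=0.3777 or 0.4083 o@0=-1.3 L max=350
   rod n=5553 slope 0.0009 o@0=-0.1 o@353=0.2 nn [-0.92  0.38]
open p scene rail n=1004 ang=0.3754 or 0.4106 o@0=-8.8 L max=352
   rod n=522 slope 0.0010 o@0=-5.5 o@353=-5.2 nn [-0.92  0.38]
```

View pics/wr_p.png

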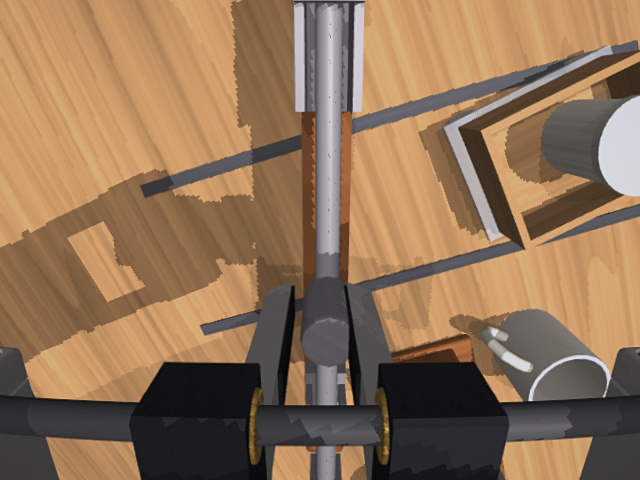

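Request:
jog_arm(series=[0,0,0,0,0,0,-0.9,0,0,0,0,0,0,-0.9,0,0,0,0,0,0,-0.9,0,0,0,0,0,0,-0.9,0,0,0,0,0,0,-0.9,0,0,0,0,0,0,-0.9,0,0,0,0,0,0,-0.9,0,0,0,0,0,0,-0.9,0,0,0,0,0,0,-0.9,0,0,0,0,0,0,-0.9,0,0,0,0,0,0,-0.9,0,0,0,0,0,0,-0.9])

```text
clock: 11.08
eef_pos: [506.1, 47.0, 204.8]
eef_rot: [0.031, 1.551, -1.932]
wrist_force: [7.6, -3.6, -2.2]
finger_gap: 23.2
```

```bash
python3 look.py q; python3 ang.py | grep -A1 "open [pq]"; cat > fe.py <<'E'
from h import *
H=np.array([586,229.])
def f(fn,base):
    c=dict(np.load(fn)); W=cloud(c).reshape(-1,3); W=W[np.isfinite(W).all(1)]
    d=np.array([-np.sin(base),-np.cos(base)]); nn=np.array([d[1],-d[0]])
    L=(W[:,:2]-H)@d; o=(W[:,:2]-H)@nn
    m=(abs(o)<30)&(W[:,2]>126)&(W[:,2]<134)
    out=[]
    for l0,l1 in [(310,350)]:
        k=m&(L>l0)&(L<l1); out.append((k.sum(),*np.percentile(o[k],[3,50,97]).round(1)))
    # nose block: high points beyond
    z=(abs(o)<25)&(W[:,2]>160)&(W[:,2]<215)&(L>300)&(L<420); 
    if z.sum(): out.append(("nose L max",np.percentile(L[z],97).round(0),"o",np.median(o[z]).round(1),"zmax",W[z,2].max().round(0)))
    print(fn,out)
f("scene0.npz",.105); f("scene_p.npz",.393); f("scene_q.npz",.393); f("top0.npz",.105); f("wrist1.npz",.105); f("wrist_q.npz",.393)
E
python3 fe.py
```

```text
11.075 [506.1  47.  204.8] F [ 7.58 -3.6  -2.22] M [-0.68 -1.31 -0.43] gap 23.2
[[-0.007  0.924 -0.382]
 [-0.019 -0.383 -0.924]
 [-1.     0.001  0.02 ]]
open p wr rail n=4103 ang=0.3777 or 0.4083 o@0=-1.3 L max=350
   rod n=5553 slope 0.0009 o@0=-0.1 o@353=0.2 nn [-0.92  0.38]
open p scene rail n=1004 ang=0.3754 or 0.4106 o@0=-8.8 L max=352
   rod n=522 slope 0.0010 o@0=-5.5 o@353=-5.2 nn [-0.92  0.38]
open q wr rail n=4111 ang=0.3780 or 0.4080 o@0=-1.2 L max=350
   rod n=5564 slope 0.0004 o@0=-0.0 o@353=0.1 nn [-0.92  0.38]
open q scene rail n=991 ang=0.3737 or 0.4123 o@0=-9.4 L max=352
   rod n=517 slope 0.0028 o@0=-6.0 o@353=-5.0 nn [-0.92  0.38]
scene0.npz [(np.int64(189), np.float64(-16.9), np.float64(-3.5), np.float64(11.6)), ('nose L max', np.float64(416.0), 'o', np.float64(-3.9), 'zmax', np.float64(190.0))]
scene_p.npz [(np.int64(158), np.float64(-17.0), np.float64(-4.8), np.float64(11.4)), ('nose L max', np.float64(344.0), 'o', np.float64(-6.8), 'zmax', np.float64(185.0))]
scene_q.npz [(np.int64(153), np.float64(-16.4), np.float64(-5.4), np.float64(10.1)), ('nose L max', np.float64(344.0), 'o', np.float64(-7.3), 'zmax', np.float64(186.0))]
top0.npz [(np.int64(101), np.float64(-12.2), np.float64(7.1), np.float64(14.4)), ('nose L max', np.float64(410.0), 'o', np.float64(0.9), 'zmax', np.float64(191.0))]
wrist1.npz [(np.int64(689), np.float64(-13.5), np.float64(-6.5), np.float64(13.6)), ('nose L max', np.float64(394.0), 'o', np.float64(0.5), 'zmax', np.float64(188.0))]
wrist_q.npz [(np.int64(57), np.float64(-13.1), np.float64(7.7), np.float64(12.9)), ('nose L max', np.float64(328.0), 'o', np.float64(-0.1), 'zmax', np.float64(180.0))]
```

View pics/sc_q.png

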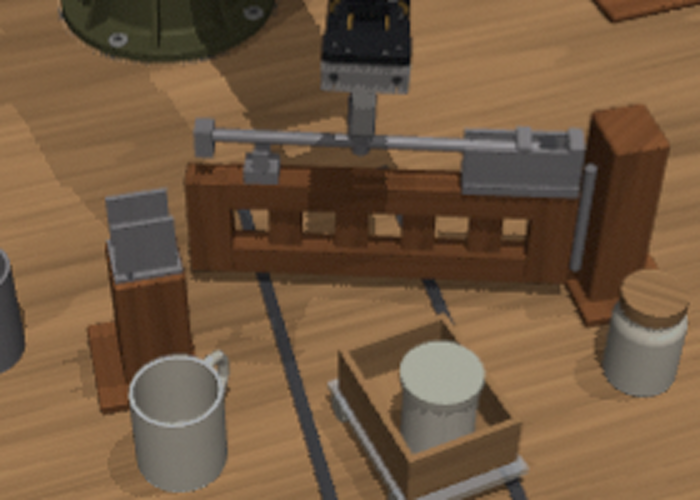

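The gate holds steady over 1.6 s. The free-end edges match a 0.288 rad swing within about 1 mm, so the opening is about 99 to 100 mm, and the bolt has been drawn about 53 mm. I hand it in.

```bash
python3 -c "
from cell import manip
print(manip.sign_off())
s=manip.read_state(); print(s['clock'],s['eef_pos'],s['wrist_force'],s['finger_gap'])"
```

```text
the job is handed in; nothing more can be done
None
the job is handed in; nothing more can be done
```

The gate is unbolted and held open at about 10 cm, with the fingers still gripping the knob when I handed the job in at about 11 s.

- **Unbolting:** I gripped the knob across the gate and lifted it about 11 mm (0.07 rad). I then drew the bolt about 53 mm with roughly 1.5 N of pull. The camera showed the nose clear of the lip and cheeks before I swung the gate.
- **Opening:** The first swing stopped short, at about 0.266 rad, because the knob had shifted 3 to 4 mm between the pads. I pulled 4 mm further and raised the grip from 30 to 40 N.
- **Last checks:** The rod direction and the free-end edges put the opening at about 0.286 rad, or 99 to 100 mm. A cruder line fit of the gate's top rail gave about 0.29 to 0.30 rad, or 101 to 105 mm; I trusted it less because the view is partly blocked.
- **Steadiness:** The pose did not change over a 1.6 s hold, and the wrist force was about 9 N. The trolley, jar, mug and pitcher looked undisturbed in the last pictures.
- **Not confirmed:** The bolt was left lifted in the grip rather than lowered. The sign-off gave no verdict, and I could not read the state after it.

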